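# Roll-check stirrer shafts on the granite plate

## Robot

A 6-joint arm with a two-finger parallel gripper is mounted at the origin on the work surface. World frame = base frame: x ahead of the robot, y to its left, z up, the work surface at z = 0. Lengths are in mm, angles in rad, forces in N, time in s.
With the tool pointing down it reaches from about 375 to 900 mm from the base axis. Payload 3.1 kg.
Tool frame: the origin (TCP) lies at the very end of the fingers, on their centre line; the grasp point (between the pads) lies 19 mm behind it (bot.tcp_to_grasp is the distance from the TCP to the grasp point, in mm); z points along the fingers, y is the line along which they close (so a half turn about z gives the same grasp; the last joint's range is limited). The gripper opens to 87 mm and grips with 3 to 60 N. Pads are 19 mm wide; open, the fingers measure 117 mm over their backs; the gripper's body (75 mm by 190 mm) begins 51 mm behind the grasp point.
Start: joints at [-1.444, 0.527, 1.433, -0, 1.181, -0.178], TCP at [188.183, -595.973, 222.548] pointing down, gripper open.
Joint ranges: [-3.08, 3.08], [-0.75, 2.2], [0.22, 2.44], [-1.43, 4.57], [0, 2.65], [-2.85, 2.85]. Speed limits (rad/s): [2.79, 2.79, 3.14, 3.14, 3.14, 3.14].

## Interface

Orientations are given as a unit quaternion [x, y, z, w].
In Python, from bench import bot gives the robot as it stands.
- The arm moves only by the tool send_rows, never from a script. Its argument "steps" is one flat list of numbers, 4 for each row, row after row: the shift along the tool's x, y, z in m, then the turn about the tool's z in degrees. A call has 1 to 5 rows; each row shifts and turns the commanded pose from where the row before left it, along the tool's axes as they then stand; what a row does not reach is not made up. A row lasts 1/8 s, in which the tool goes at most 62.5 mm and 10.7 degrees, less where a joint would pass 70% of its speed; a pose out of reach is approached as far as the arm can. A call with a gripper value outside its range is refused whole. "claw" is the opening in per cent of the stroke, from 0 (shut) to 100 (fully open), set as the call begins (left out, the last holds). The fingers move at their own pace and stop on an object; "newtons" is the grip in N (left out, the last holds). Time passes only in rows, so rows that do not move let the fingers close. It gives the time, the measured TCP pose, the force, the opening and the grip force at its end, in the units of the state.
- bot.get_obs(): the state, without advancing time (a new reading comes with each control period).
- bot.capture(name): name is "scene" or "top" or "wrist"; returns a dict with "img" (420x560x3 uint8, red, green, blue), "intrinsics" (3x3 intrinsics, pixels), "distortion" ([k1, k2, p1, p2, k3] as OpenCV has them; the pictures are not rectified), "extrinsics" (4x4, takes a point from world to camera coordinates). Camera axes: x right, y down, z forward; pixel columns grow to the right and rows downward; lengths in mm; the calibration is good to about 2 mm. A picture is of the moment at which its call begins. There is no depth.
- bot.hand_in(): hands the job in; it is judged then, once.
The state is a dict: "time_s": time; "joint_positions": joint angles; "joint_vel": joint speeds; "joint_torque": joint torques, N m; "ee_pos": TCP position; "tcp_rot": TCP orientation; "ft_force": force on the tool from outside, world axes, zero at the start; "ft_torque": the same for the moment, N m; "grip_width": finger opening in mm; "grasp_force": force on a finger pad.
Only numpy, scipy, OpenCV 4.12 (cv2) and the standard library are available. Lean on these libraries where they do the work, as an engineer would, in place of code of your own. Each camera call takes 0.05 s, during which the arm holds its last target. There are 200 camera calls.

## Task

Check the three stirrer shafts lying on the granite plate: with the fingertips resting lightly on top, roll each one along the plate until it has made a full turn or has clearly lifted, and leave the straight ones lying on the plate where they end up. Lay any shaft that wobbles or lifts as it rolls flat in the steel reject tray. Never press hard on the plate, and leave the other things on the plate alone.

Things in the scene. Friction and masses are not known exactly. Their poses are not given: they have to be found in the camera images.
- shaft_a_mid (a point): Ground steel stirrer shaft, 8 mm thick and 220 mm long, straight or bent; a short 5 mm stub on one end. This point is half-way between its two ends (a straight one's centre, 4 mm above what it lies on). x axis: along the shaft; z axis: up at the start, turns as it rolls. A bent one has a kink in the middle of 4 mm, starts lying on its side, and its middle then lies 4 mm beside this point.
- shaft_b_mid (a point): Ground steel stirrer shaft, 8 mm thick and 220 mm long, straight or bent; a short 5 mm stub on one end. This point is half-way between its two ends (a straight one's centre, 4 mm above what it lies on). x axis: along the shaft; z axis: up at the start, turns as it rolls. A bent one has a kink in the middle of 4 mm, starts lying on its side, and its middle then lies 4 mm beside this point.
- shaft_c_mid (a point): Ground steel stirrer shaft, 8 mm thick and 220 mm long, straight or bent; a short 5 mm stub on one end. This point is half-way between its two ends (a straight one's centre, 4 mm above what it lies on). x axis: along the shaft; z axis: up at the start, turns as it rolls. A bent one has a kink in the middle of 4 mm, starts lying on its side, and its middle then lies 4 mm beside this point.
- shaft_a_tip (a point): Centre of the stub-side end face of the same shaft, 110 mm from its mid point along the shaft.
- shaft_b_tip (a point): Centre of the stub-side end face of the same shaft, 110 mm from its mid point along the shaft.
- shaft_c_tip (a point): Centre of the stub-side end face of the same shaft, 110 mm from its mid point along the shaft.
- plate: Dark granite inspection plate, fixed, flat and level, 300 mm (x) by 400 mm (y), its top 60 mm above the bench. Origin: centre of its underside, on the bench. The shafts lie across it, along its y axis, 55 to 75 mm apart and free to roll along its x axis. It is rigid. A bent shaft lifts in only part of a turn (half a turn may show nothing): with its kink up, its middle stands 4 mm higher than when it lies on its side.
- tray: Steel reject tray, fixed, open on top: 270 mm (x) by 130 mm (y), 32 mm high, walls and floor 3 mm. Origin: centre of its underside, on the bench. x axis along its long side. A shaft fits in lengthwise.
- level: Round spirit level, 32 mm across and 12 mm high, on one side of the plate. Leave alone. Origin: centre of its underside.
- collar: Small steel shaft collar (ring), 20 mm across, 9 mm high, on the other side of the plate. Leave alone. Origin: centre of its underside.
- hex_key: L-shaped hex key, 75 mm long, 5 mm thick, near a far corner of the plate. Leave alone.
There are look-alikes about, which are no part of the job. What is shaped like the part that bears shaft_c_mid but blue or pink is not meant.

How it is judged (in metres and radians):
On the way:
1. the bent shaft is rolled on the plate under the fingertips, by 0.15 rad or more from how it lay (((distance between shaft_a_mid and shaft_a_tip below 0.10997 m and angle between shaft_a_mid's own z axis and vertical above 0.15 rad and contact force between the fingers and shaft_a above 0.3 N and contact force between shaft_a and plate above 0.3 N) or (distance between shaft_b_mid and shaft_b_tip below 0.10997 m and angle between shaft_b_mid's own z axis and vertical above 0.15 rad and contact force between the fingers and shaft_b above 0.3 N and contact force between shaft_b and plate above 0.3 N) or (distance between shaft_c_mid and shaft_c_tip below 0.10997 m and angle between shaft_c_mid's own z axis and vertical above 0.15 rad and contact force between the fingers and shaft_c above 0.3 N and contact force between shaft_c and plate above 0.3 N))), for 0.04 s.
At the end, for the whole second after the job is handed in: Every straight shaft (mid to tip 110.00 mm) lies at rest on the plate, 22 mm or more from where it started; every bent one (the bend brings mid and tip 0.07 mm closer) lies flat and at rest on the reject tray's floor (((distance between shaft_a_mid and shaft_a_tip below 0.10997 m and x of shaft_a_mid in the frame of tray between -0.03 and 0.03 m and y of shaft_a_mid in the frame of tray between -0.06 and 0.06 m and z of each of shaft_a_mid, shaft_a_tip in the frame of tray below 0.015 m) or (distance between shaft_a_mid and shaft_a_tip above 0.10997 m and distance of shaft_a_mid from where it was at the start of the episode above 0.022 m and x of shaft_a_mid in the frame of plate between -0.145 and 0.145 m and y of shaft_a_mid in the frame of plate between -0.1 and 0.1 m and z of shaft_a_mid in the frame of plate between 0.06 and 0.068 m)) and ((distance between shaft_b_mid and shaft_b_tip below 0.10997 m and x of shaft_b_mid in the frame of tray between -0.03 and 0.03 m and y of shaft_b_mid in the frame of tray between -0.06 and 0.06 m and z of each of shaft_b_mid, shaft_b_tip in the frame of tray below 0.015 m) or (distance between shaft_b_mid and shaft_b_tip above 0.10997 m and distance of shaft_b_mid from where it was at the start of the episode above 0.022 m and x of shaft_b_mid in the frame of plate between -0.145 and 0.145 m and y of shaft_b_mid in the frame of plate between -0.1 and 0.1 m and z of shaft_b_mid in the frame of plate between 0.06 and 0.068 m)) and ((distance between shaft_c_mid and shaft_c_tip below 0.10997 m and x of shaft_c_mid in the frame of tray between -0.03 and 0.03 m and y of shaft_c_mid in the frame of tray between -0.06 and 0.06 m and z of each of shaft_c_mid, shaft_c_tip in the frame of tray below 0.015 m) or (distance between shaft_c_mid and shaft_c_tip above 0.10997 m and distance of shaft_c_mid from where it was at the start of the episode above 0.022 m and x of shaft_c_mid in the frame of plate between -0.145 and 0.145 m and y of shaft_c_mid in the frame of plate between -0.1 and 0.1 m and z of shaft_c_mid in the frame of plate between 0.06 and 0.068 m)) and linear speed of each of shaft_a, shaft_b, shaft_c below 0.02 m/s); the robot touches nothing.
It fails at once if a shaft or the fingertips pressed on the plate with over 25 N (contact force between any of shaft_a, shaft_b, shaft_c, the fingers and plate above 25 N).
It fails at once if another thing on the plate shifted by over 20 mm (distance of any of level, collar, hex_key from where it was at the start of the episode above 0.02 m).
It also fails if it takes over 72 s, if anything falls off the work surface, if the arm or the gripper's body presses on something with over 40 N, if the wrist force passes 120 N, or if a joint passes its speed limit or range.

## Working session

There is one attempt and no reset: what is moved stays moved. The work goes in short steps, Python scripts to look and compute and a tool call to move; the robot and the scene stay as the last step left them, time stands still between calls to the robot, and variables do not carry over. Pictures are saved under pics/ and viewed, at most 10 in all, crops included, and the job is handed in when it is done.

Besides the shell and the picture viewer there is one more tool, called after "Call:" as a command line: name --argument value ..., lists and objects as JSON in quotes. send_rows: Moves the arm, as the interface text tells. Its arguments: {"type":"object","properties":{"steps":{"type":"array","items":{"type":"number"}},"claw":{"type":"number"},"newtons":{"type":"number"}},"required":["steps"]}

```bash
mkdir -p pics; ls
python3 - <<'E'
from bench import bot
import cv2,numpy as np
for n in ("scene","top"):
    c=bot.capture(n); cv2.imwrite(f"pics/{n}0.png",c["img"][:,:,::-1]); print(n,c["intrinsics"].tolist(),c["distortion"],np.round(c["extrinsics"],3).tolist())
print(bot.get_obs())
E
```

```text
pics
scene [[416.02391824654904, 0.0, 282.6034519537286], [0.0, 416.02391824654904, 212.74512247174064], [0.0, 0.0, 1.0]] [-0.00914949  0.          0.          0.          0.        ] [[0.169, 0.986, -0.004, -55.66], [0.549, -0.098, -0.83, -165.399], [-0.819, 0.138, -0.558, 1359.261], [0.0, 0.0, 0.0, 1.0]]
top [[529.1024383153949, 0.0, 282.3729376022121], [0.0, 529.1024383153949, 211.80893807094333], [0.0, 0.0, 1.0]] [-0.04329427  0.          0.          0.          0.        ] [[-0.008, -1.0, -0.01, 8.967], [-0.997, 0.009, -0.081, 442.503], [0.081, 0.01, -0.997, 1498.841], [0.0, 0.0, 0.0, 1.0]]
{'time_s': 0.1, 'joint_positions': array([-1.44346451e+00,  5.28384714e-01,  1.43378298e+00,  3.71291084e-06,
        1.18140985e+00, -1.78523159e-01]), 'joint_vel': array([-0.00128361, -0.00432279, -0.00204453, -0.00083766, -0.00075227,
        0.00063389]), 'joint_torque': array([-1.12189714e-04, -4.40985703e+01, -1.77151322e+01,  6.34379452e-02,
        5.33634145e-02, -5.67265624e-05]), 'ee_pos': array([ 188.12201795, -595.31584466,  221.6596213 ]), 'tcp_rot': array([ 9.88328984e-01,  1.52331332e-01,  2.71157433e-05, -9.92076001e-04]), 'ft_force': array([-0.27878826, -0.51565887, -0.04968092]), 'ft_torque': array([0.00048265, 0.04492253, 0.01700569]), 'grasp_force': 0.0, 'grip_width': 87.06696902434135}
```

View pics/top0.png

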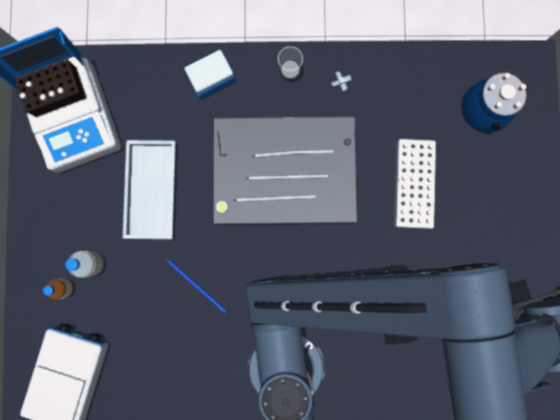

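View pics/scene0.png

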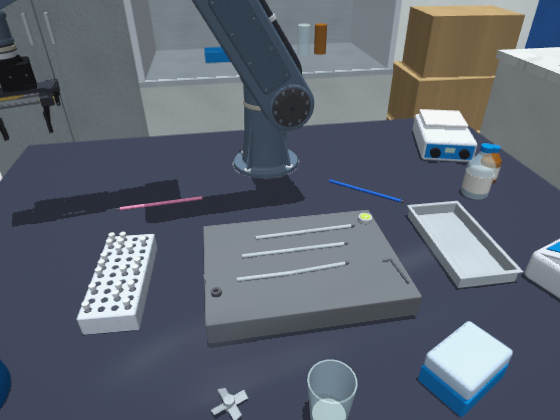

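The top view shows shafts at rows about 153, 177 and 198 (columns 235–335), the level at (221,207), the collar at (347,142), the hex key at (222,145) and the tray at (150,190). In the scene view the far shaft, (237,279)–(348,263), looks curved. I'll measure next.

```bash
cat > h.py <<'E'
from bench import bot
import cv2,numpy as np
def ray(c,px,z):
    K,D,E=c["intrinsics"],np.array(c["distortion"]),np.array(c["extrinsics"])
    p=cv2.undistortPoints(np.array(px,float).reshape(-1,1,2),K,D).reshape(-1,2)
    R,t=E[:3,:3],E[:3,3]; o=-R.T@t
    d=np.c_[p,np.ones(len(p))]@R
    return o+d*((z-o[2])/d[:,2])[:,None]
def blobs(mask,amin=40):
    n,l,s,_=cv2.connectedComponentsWithStats(mask.astype(np.uint8))
    return [np.argwhere(l==i)[:,::-1] for i in range(1,n) if s[i,4]>=amin]
def line(c,px,z=64):
    "shaft: centre, half-length, direction angle(deg), bow of the middle"
    P=ray(c,px,z)[:,:2]; m=P.mean(0); v=np.linalg.svd(P-m,full_matrices=False)[2][0]
    if v[1]<0:v=-v
    n=np.array([v[1],-v[0]]);s=(P-m)@v;d=(P-m)@n
    a,b=s.min(),s.max();L=b-a
    seg=[d[(s>=a+L*i/8)&(s<=a+L*(i+1)/8)].mean() for i in range(8)]
    return np.round(m+v*(a+b)/2,1),round(L,1),round(np.degrees(np.arctan2(v[1],v[0])),1),np.round(seg,1)
def pose():
    o=bot.get_obs();q=o["tcp_rot"]
    return np.round(o["ee_pos"],1),round(np.degrees(2*np.arctan2(q[1],q[0])),2),np.round(o["ft_force"],2),round(o["time_s"],2)
E
python3 - <<'E'
from h import *
for n,box in (("top",(215,120,354,221)),("scene",(206,216,395,290))):
    c=bot.capture(n);g=c["img"].astype(int);x0,y0,x1,y1=box
    m=np.zeros(g.shape[:2],bool);m[y0:y1,x0:x1]=True
    med=np.median(g[m].mean(1));print(n,med)
    for b in blobs(m&(g.min(2)>med+35),40): print(len(b),b.min(0),b.max(0),line(c,b))
    if n=="top":
        print("plate",np.round(ray(c,[(214,118),(355,118),(357,222),(214,223)],60)))
        print("tray rim",np.round(ray(c,[(127,141),(176,141),(174,239),(123,238)],32)))
        print("level,collar,hex",np.round(ray(c,[(221,207),(347,142),(222,145)],66)))
        W=(g.min(2)>120);W[:,:122]=0;W[:,180:]=0;W[:135]=0;W[245:]=0
        for b in blobs(W,500):
            r=cv2.minAreaRect(ray(c,b,32)[:,:2].astype(np.float32));print("tray",r)
E
```

```text
top 140.0
144 [256 150] [332 156] (array([605.7, -29. ]), np.float64(213.7), np.float64(92.5), array([-1.7, -0.6,  0.5,  1.9,  1.2,  0. , -0.3, -1. ]))
155 [250 175] [327 178] (array([538., -13.]), np.float64(215.4), np.float64(91.1), array([-0.3,  0.2,  0.6, -0.6, -0.1, -0.1,  0.5, -0.3]))
157 [237 195] [314 200] (array([478.4,  23.7]), np.float64(214.9), np.float64(92.0), array([-0.3,  0.4,  0.2, -0.1, -0.3, -0.5,  0.5,  0. ]))
60 [216 201] [227 212] (array([456.5, 175.6]), np.float64(32.4), np.float64(151.4), array([-0.7,  0.8, -3.3,  5.3,  1.9,  1.1, -0.3, -1.1]))
plate [[ 708.  197.   60.]
 [ 704. -203.   60.]
 [ 409. -202.   60.]
 [ 410.  196.   60.]]
tray rim [[651. 453.  32.]
 [649. 310.  32.]
 [367. 314.  32.]
 [371. 460.  32.]]
level,collar,hex [[ 454.  175.   66.]
 [ 634. -178.   66.]
 [ 629.  173.   66.]]
tray ((511.31024169921875, 388.1589050292969), (143.3339080810547, 284.3707275390625), 88.808837890625)
scene 138.66666666666666
201 [256 224] [350 237] (array([475.4,  24.5]), np.float64(219.3), np.float64(92.0), array([ 0.1, -0.3,  0.3,  0.3, -0.1, -0.4,  0.4, -0.1]))
232 [242 242] [343 255] (array([535.1, -11.1]), np.float64(219.9), np.float64(90.9), array([-0.2,  0.2,  0.2,  0.1, -0. , -0.6,  0.3,  0. ]))
267 [237 262] [344 279] (array([603.3, -27.6]), np.float64(219.2), np.float64(92.6), array([-1.6, -0.3,  0.6,  1.8,  1. ,  0.3, -0.6, -1.4]))
```

Sizes agree (219 mm in the scene view, plate 400 x 297). The far shaft, at x about 604, bows 3–4 mm toward +x. The other two look straight. Now I move over the near shaft.

Call:
send_rows --steps '[0,0,0,8.8,0,0,0,8.7,0.0265,-0.0555,0,0,0.0265,-0.0555,0,0,0.0265,-0.0555,0,0]' --claw 50

```text
time_s: 0.82
ee_pos: [268.1, -427.8, 222.4]
tcp_rot: [1.0, -0.0, 0.0, -0.0]
ft_force: [0.1, -0.6, 1.3]
grip_width: 47.0
grasp_force: 0.0
```

Call:
send_rows --steps '[0.0265,-0.0555,0,0,0.0265,-0.0555,0,0,0.0265,-0.0555,0,0,0.0265,-0.0555,0,0,0.0265,-0.0555,0,0]'

```text
time_s: 1.45
ee_pos: [400.7, -150.2, 222.8]
tcp_rot: [1.0, -0.0, 0.0, 0.0]
ft_force: [0.8, -0.2, 0.4]
grip_width: 43.2
grasp_force: 0.0
```

Call:
send_rows --steps '[0.0265,-0.0555,0,0,0.0265,-0.0555,0,0,0.0265,-0.0555,0,0,0,0,0.05,-2,0,0,0.05,0]'

```text
time_s: 2.08
ee_pos: [480.6, 15.8, 122.1]
tcp_rot: [1.0, 0.019, 0.002, 0.0]
ft_force: [0.6, 0.3, -0.3]
grip_width: 43.8
grasp_force: 0.0
```

Run:
```python
from h import *
c=bot.capture("wrist");cv2.imwrite("pics/w1.png",c["img"][:,:,::-1])
E=c["extrinsics"];print(pose(),np.round(-E[:3,:3].T@E[:3,3]))
g=c["img"].astype(int);print(np.median(g))
for b in blobs(g.min(2)>185,150): print(len(b),b.min(0),b.max(0),line(c,b))
```

```text
(array([475.6,  16.1, 116.2]), np.float64(2.11), array([-1.61, -0.53, -3.38]), 2.12) [553.  18. 284.]
165.0
5003 [168   7] [546  36] (array([606.7, -29.3]), np.float64(222.2), np.float64(92.6), array([-1.7, -0.7,  0.5,  1.6,  1.4,  0.4, -0.5, -1.4]))
4475 [141 128] [505 149] (array([538.4, -12.3]), np.float64(223.0), np.float64(91.0), array([-0.1,  0. ,  0.1,  0.1, -0.2, -0. , -0.1,  0.1]))
2140 [ 94 224] [436 235] (array([478.6,  23.5]), np.float64(222.0), np.float64(91.8), array([-0.1,  0. ,  0.2,  0.3, -0.6, -0.3, -0. ,  0.1]))
533 [ 14 234] [ 58 277] (array([456.5, 180.9]), np.float64(33.1), np.float64(122.9), array([-4.1, -1.4,  7.8,  9.8,  9.8,  8.5, -2.3, -4.6]))
```

View pics/w1.png

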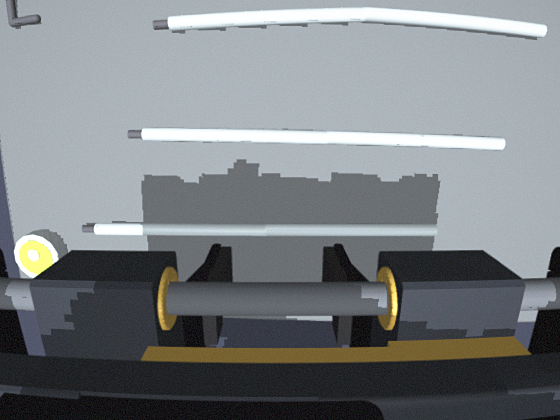

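The wrist view confirms it: the far shaft (rows 10–35, kink near column 365) is bent. The middle (row 137) and near (row 229) ones are straight. I descend onto the near shaft.

Call:
send_rows --steps '[0.006,-0.009,0,0,0,0,0.03,0,0,0,0.018,0,0,0,0,0,0,0,0,0]'

```text
time_s: 2.75
ee_pos: [486.9, 23.6, 76.4]
tcp_rot: [1.0, 0.018, 0.002, 0.0]
ft_force: [-0.3, -0.6, -0.1]
grip_width: 43.6
grasp_force: 0.0
```

Call:
send_rows --steps '[0,0,0.002,0,0,0,0.002,0,0,0,0,0,0,0,0,0]'

```text
time_s: 3.25
ee_pos: [485.1, 23.8, 70.6]
tcp_rot: [1.0, 0.018, -0.0, -0.0]
ft_force: [0.1, -0.3, 0.2]
grip_width: 43.7
grasp_force: 0.0
```

Call:
send_rows --steps '[0,0,0.002,0,0,0,0,0,0,0,0.0005,0,0,0,0,0]'

```text
time_s: 3.75
ee_pos: [485.2, 23.8, 68.2]
tcp_rot: [1.0, 0.018, 0.0, 0.0]
ft_force: [-1.0, 0.6, 2.5]
grip_width: 43.5
grasp_force: 1.4
```

Call:
send_rows --steps '[0,0,0.0005,0,0,0,0,0]'

```text
time_s: 4.0
ee_pos: [485.4, 23.8, 68.1]
tcp_rot: [1.0, 0.018, 0.0, 0.0]
ft_force: [-1.4, 0.2, 6.0]
grip_width: 44.0
grasp_force: 3.3
```

Call:
send_rows --steps '[-0.003,0,-0.0001,0,-0.006,0,0,0,-0.007,0,0,0,-0.007,0,0,0,-0.004,0,0,0]'

```text
time_s: 4.62
ee_pos: [458.5, 22.8, 68.1]
tcp_rot: [1.0, 0.018, 0.001, 0.0]
ft_force: [0.7, 1.1, 6.2]
grip_width: 43.8
grasp_force: 2.9
```

Call:
send_rows --steps '[0,0,0,0,0,0,0,0,0,0,-0.004,0,0,0,-0.02,0,0,0,0,0]'

```text
time_s: 5.25
ee_pos: [458.7, 22.8, 92.3]
tcp_rot: [1.0, 0.018, 0.001, 0.0]
ft_force: [-0.7, 0.3, -0.1]
grip_width: 43.7
grasp_force: 0.0
```

```bash
cat > look.py <<'E'
from h import *
c=bot.capture("wrist");g=c["img"].astype(int);print(pose())
for b in blobs(g.min(2)>185,150):
    r=line(c,b)
    if r[1]>90: print(len(b),b.min(0),b.max(0),r)
E
python3 look.py
```

```text
(array([458.2,  22.8,  91.7]), np.float64(2.03), array([-0.22, -0.67, -0.46]), 5.3)
6183 [131  87] [555 114] (array([538.5, -12.4]), np.float64(223.4), np.float64(91.0), array([-0.1, -0. ,  0.1,  0.1, -0.1, -0. ,  0. ,  0. ]))
2906 [ 80 227] [475 240] (array([464.5,  22.3]), np.float64(223.5), np.float64(91.8), array([ 0.2, -0.1, -0. ,  0.1, -0.3, -0.3, -0.1,  0.3]))
```

Call:
send_rows --steps '[0.013,0,0,0,0,0,0.02,0,0,0,0.002,0,0,0,0.001,0,0,0,0.0008,0]'

```text
time_s: 5.92
ee_pos: [471.4, 23.4, 68.2]
tcp_rot: [1.0, 0.018, 0.0, -0.0]
ft_force: [-0.4, 0.5, 4.2]
grip_width: 43.2
grasp_force: 2.3
```

Call:
send_rows --steps '[0,0,0,0,-0.004,0,0,0,-0.007,0,0,0,-0.007,0,0,0,-0.006,0,0,0]'

```text
time_s: 6.55
ee_pos: [446.8, 22.4, 68.1]
tcp_rot: [1.0, 0.018, 0.0, 0.0]
ft_force: [0.8, 0.9, 5.5]
grip_width: 43.9
grasp_force: 2.6
```

Call:
send_rows --steps '[-0.003,0,0,0,0,0,0,0,0,0,-0.004,0,0,0,-0.026,0,0,0,0,0]'

```text
time_s: 7.18
ee_pos: [444.7, 22.2, 98.8]
tcp_rot: [1.0, 0.018, 0.001, 0.0]
ft_force: [-0.3, -1.1, -0.1]
grip_width: 43.3
grasp_force: 0.0
```

```bash
python3 look.py
```

```text
(array([444.2,  22.3,  98.1]), np.float64(2.02), array([-0.05,  0.06, -0.31]), 7.22)
6028 [134  60] [550  88] (array([538.6, -12.5]), np.float64(223.2), np.float64(90.9), array([-0.1,  0. ,  0.1,  0.1, -0.1, -0.1,  0. ,  0. ]))
2837 [ 86 224] [469 236] (array([450.8,  21.8]), np.float64(223.3), np.float64(92.0), array([-0.1,  0.1,  0.1,  0.3, -0.3, -0.3, -0.1,  0.2]))
```

Call:
send_rows --steps '[0.035,0.0125,0,0,0.035,0.0125,0,0,0.0325,0.0125,0,1,0,0,0.02,0,0,0,0,0]'

```text
time_s: 7.85
ee_pos: [545.8, -11.2, 75.5]
tcp_rot: [1.0, 0.009, -0.003, -0.001]
ft_force: [-0.2, 0.1, 0.3]
grip_width: 43.3
grasp_force: 0.0
```

Call:
send_rows --steps '[0,0,0.006,0,0,0,0.002,0,0,0,0.001,0,0,0,0,0,0,0,0,0]'

```text
time_s: 8.48
ee_pos: [548.1, -11.5, 69.1]
tcp_rot: [1.0, 0.009, 0.0, 0.0]
ft_force: [-0.4, 0.7, 0.2]
grip_width: 43.4
grasp_force: 0.0
```

Call:
send_rows --steps '[-0.0025,0,0,0,0,0,0.001,0,0,0,0.0004,0,0,0,0,0]'

```text
time_s: 8.98
ee_pos: [545.8, -11.5, 68.2]
tcp_rot: [1.0, 0.009, 0.001, 0.0]
ft_force: [-1.1, 0.2, 5.0]
grip_width: 43.5
grasp_force: 2.5
```

Call:
send_rows --steps '[0,0,0.0003,0,0,0,0,0]'

```text
time_s: 9.22
ee_pos: [546.0, -11.5, 68.1]
tcp_rot: [1.0, 0.009, 0.001, 0.0]
ft_force: [-0.7, 1.1, 7.2]
grip_width: 43.5
grasp_force: 3.3
```

Call:
send_rows --steps '[-0.003,0,-0.0002,0,-0.007,0,0,0,-0.007,0,0,0,-0.007,0,0,0,-0.005,0,0,0]'

```text
time_s: 9.85
ee_pos: [516.9, -12.0, 68.1]
tcp_rot: [1.0, 0.009, 0.001, 0.0]
ft_force: [0.9, 1.4, 6.8]
grip_width: 43.2
grasp_force: 3.2
```

Call:
send_rows --steps '[0,0,0,0,0,0,0,0,0,0,-0.004,0,0,0,-0.02,0,0,0,0,0]'

```text
time_s: 10.48
ee_pos: [516.9, -12.3, 92.0]
tcp_rot: [1.0, 0.009, 0.001, 0.0]
ft_force: [-0.6, -0.2, -0.6]
grip_width: 43.7
grasp_force: 0.0
```

```bash
python3 look.py
```

```text
(array([516.4, -12.1,  91.4]), np.float64(1.02), array([ 0.36, -0.14, -0.21]), 10.53)
6312 [94 64] [526  95] (array([606.5, -29.1]), np.float64(223.2), np.float64(92.6), array([-1.6, -0.6,  0.5,  1.5,  1.4,  0.4, -0.5, -1.5]))
2169 [ 79 227] [474 239] (array([523.1, -12.3]), np.float64(223.4), np.float64(90.9), array([ 0.2, -0.1,  0. ,  0.1, -0.4, -0.3, -0.2,  0.3]))
```

Call:
send_rows --steps '[0.0135,0,0,0,0,0,0.02,0,0,0,0.002,0,0,0,0.001,0,0,0,0.0008,0]'

```text
time_s: 11.15
ee_pos: [530.4, -11.9, 68.1]
tcp_rot: [1.0, 0.009, 0.0, 0.0]
ft_force: [-1.2, -0.6, 6.9]
grip_width: 43.4
grasp_force: 3.4
```

Call:
send_rows --steps '[0,0,0,0,-0.004,0,0,0,-0.007,0,0,0,-0.007,0,0,0,-0.006,0,0,0]'

```text
time_s: 11.78
ee_pos: [506.1, -12.4, 68.1]
tcp_rot: [1.0, 0.009, 0.001, 0.0]
ft_force: [2.0, -0.1, 6.1]
grip_width: 43.6
grasp_force: 2.8
```

Call:
send_rows --steps '[-0.003,0,0,0,0,0,0,0,0,0,-0.004,0,0,0,-0.026,0,0,0,0,0]'

```text
time_s: 12.4
ee_pos: [503.5, -12.3, 98.5]
tcp_rot: [1.0, 0.009, 0.001, 0.0]
ft_force: [-0.1, 0.0, -1.0]
grip_width: 43.6
grasp_force: 0.0
```

```bash
python3 look.py
```

```text
(array([502.8, -12.2,  97.8]), np.float64(1.02), array([-0.24,  0.  , -0.74]), 12.45)
6206 [98 38] [521  69] (array([606.5, -29.1]), np.float64(222.9), np.float64(92.6), array([-1.7, -0.6,  0.5,  1.6,  1.3,  0.4, -0.5, -1.5]))
2715 [ 85 225] [468 237] (array([508.8, -12.4]), np.float64(223.1), np.float64(90.9), array([ 0.1,  0. ,  0. , -0. , -0.3, -0.2, -0. ,  0.2]))
```

Call:
send_rows --steps '[0.036,0.0065,0,-1.6,0.036,0.0075,0,0,0.0345,0.0075,0,0,0,0,0.02,0,0,0,0,0]'

```text
time_s: 13.08
ee_pos: [607.8, -29.3, 74.8]
tcp_rot: [1.0, 0.023, -0.003, -0.001]
ft_force: [0.7, -0.5, -0.1]
grip_width: 43.7
grasp_force: 0.0
```

Call:
send_rows --steps '[0,0,0.006,0,0,0,0.002,0,0,0,0,0,0,0,0,0]'

```text
time_s: 13.58
ee_pos: [610.3, -29.9, 70.0]
tcp_rot: [1.0, 0.023, 0.0, 0.0]
ft_force: [0.3, -0.4, 0.1]
grip_width: 43.2
grasp_force: 0.0
```

Call:
send_rows --steps '[0,0,0.001,0,0,0,0.0002,0,0,0,0,0]'

```text
time_s: 13.95
ee_pos: [610.2, -29.9, 68.4]
tcp_rot: [1.0, 0.023, 0.0, -0.0]
ft_force: [0.2, -0.1, 0.0]
grip_width: 43.8
grasp_force: 0.2
```

Call:
send_rows --steps '[0,0,0.0004,0,0,0,0,0]'

```text
time_s: 14.2
ee_pos: [610.4, -29.9, 68.3]
tcp_rot: [1.0, 0.023, 0.0, 0.0]
ft_force: [0.2, -0.1, 2.4]
grip_width: 43.6
grasp_force: 1.3
```

Call:
send_rows --steps '[-0.001,0,0,0,-0.001,0,0,0,0,0,0,0]'

```text
time_s: 14.58
ee_pos: [609.1, -30.0, 68.5]
tcp_rot: [1.0, 0.023, 0.001, 0.0]
ft_force: [2.4, 1.3, 3.0]
grip_width: 43.5
grasp_force: 2.1
```

Call:
send_rows --steps '[-0.001,0,0,0,-0.001,0,0,0,0,0,0,0]'

```text
time_s: 14.95
ee_pos: [607.6, -30.1, 68.8]
tcp_rot: [1.0, 0.023, 0.002, 0.0]
ft_force: [2.4, 2.2, 6.0]
grip_width: 43.8
grasp_force: 3.1
```

Call:
send_rows --steps '[-0.001,0,0,0,-0.001,0,-0.0003,0,0,0,0,0]'

```text
time_s: 15.32
ee_pos: [605.7, -30.2, 69.4]
tcp_rot: [1.0, 0.023, 0.002, 0.0]
ft_force: [2.4, 1.4, 6.8]
grip_width: 43.3
grasp_force: 3.5
```

Call:
send_rows --steps '[-0.001,0,-0.0003,0,-0.001,0,-0.0003,0,0,0,0,0]'

```text
time_s: 15.7
ee_pos: [603.5, -30.3, 69.9]
tcp_rot: [1.0, 0.023, 0.002, 0.0]
ft_force: [2.2, 0.7, 6.8]
grip_width: 43.1
grasp_force: 3.6
```

Call:
send_rows --steps '[-0.001,0,-0.0003,0,-0.001,0,-0.0003,0,0,0,0,0]'

```text
time_s: 16.08
ee_pos: [601.0, -30.4, 70.4]
tcp_rot: [1.0, 0.023, 0.001, 0.0]
ft_force: [1.2, 1.0, 6.5]
grip_width: 43.5
grasp_force: 3.6
```

The middle rose 2 mm as the shaft rolled, so it's bent. I release it, turn the tool a quarter and look.

Call:
send_rows --steps '[0,0,-0.004,0,0,0,-0.03,0,0,0,-0.03,-10,0,0,0,-10,0,0,0,-10]'

```text
time_s: 16.7
ee_pos: [598.8, -30.4, 133.2]
tcp_rot: [0.959, 0.284, -0.001, -0.0]
ft_force: [0.3, -0.1, 0.5]
grip_width: 43.3
grasp_force: 0.0
```

Call:
send_rows --steps '[0,0,0,-10,0,0,0,-10,0,0,0,-10,0,0,0,-10,0,0,0,-10]'

```text
time_s: 17.32
ee_pos: [598.5, -30.3, 132.4]
tcp_rot: [0.749, 0.662, -0.001, -0.001]
ft_force: [0.2, 0.2, -0.3]
grip_width: 43.7
grasp_force: 0.0
```

Call:
send_rows --steps '[0,0,0,-10,0,0,0,0,0,0,0,0]' --claw 35

```text
time_s: 17.7
ee_pos: [599.4, -30.3, 133.0]
tcp_rot: [0.692, 0.722, -0.001, -0.001]
ft_force: [0.6, -0.3, -0.2]
grip_width: 31.5
grasp_force: 0.0
```

```bash
sed -i '$a cv2.imwrite("pics/last.png",c["img"][:,:,::-1])' look.py; python3 look.py; cp pics/last.png pics/w2.png
python3 - <<'E'
from h import *
c=bot.capture("top");g=c["img"].astype(int);cv2.imwrite("pics/t2.png",g[:,:,::-1])
m=np.zeros(g.shape[:2],bool);m[120:221,215:354]=True
for b in blobs(m&(g.min(2)>175),20): print(b.min(0),b.max(0),line(c,b)[:3])
E
```

```text
(array([599.7, -30.4, 133.1]), np.float64(92.51), array([-0.06,  0.27, -0.11]), 17.75)
2326 [33  0] [ 71 270] (array([450.4,  15.6]), np.float64(177.8), np.float64(91.6), array([ 0.1, -0. , -0.1, -0.2,  0.1,  0.1,  0. , -0.1]))
43474 [141   0] [461 281] (array([613.2,  49.7]), np.float64(206.7), np.float64(172.8), array([-19.2,  10. ,   7.8,  -2.9,   3.1,   2.8,  -3.2,  -9.6]))
4160 [58  8] [147 250] (array([498.9,  21.4]), np.float64(152.9), np.float64(91.8), array([ 7.9,  8.1,  8.2,  8.5, -7.8, -4.8,  7.5, 10.5]))[ WARN:0@0.474] global loadsave.cpp:1063 imwrite_ Unsupported depth image for selected encoder is fallbacked to CV_8U.
```

View pics/w2.png

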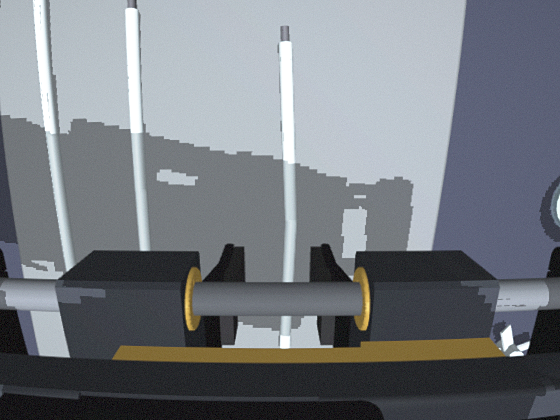

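The bent shaft runs from its stub at (285,30) via the kink at (291,220) to (286,345), between the fingers. The kink has rocked back to its side. I'll locate it.

Run:
```python
from h import *
c=bot.capture("wrist");g=c["img"].astype(int)
P=[(285,26),(286,42),(288,160),(291,220),(289,250),(286,345)]
print(np.round(ray(c,P,64),1)[:,:2].tolist()); print(pose())
for r in (60,100,140,180,220,250): 
    row=g[r,265:315].min(1);i=np.where(row>row.min()*.5+row.max()*.5)[0]+265;print(r,i.min(),i.max(),np.round(ray(c,[((i.min()+i.max())/2,r)],64),1)[0,:2])
```

```text
[[599.4, 89.9], [600.4, 80.9], [605.1, 10.6], [609.2, -28.9], [609.0, -50.2], [610.8, -125.9]]
(array([599.9, -30.4, 133.3]), np.float64(92.55), array([ 0.63,  0.9 , -0.14]), 17.85)
60 280 290 [600.3  70.6]
100 282 291 [602.4  47.3]
140 283 293 [604.5  23.1]
180 284 293 [606.1  -2.2]
220 285 294 [608.2 -29. ]
250 283 294 [608.6 -50.2]
```

Call:
send_rows --steps '[0.001,0.0085,0,0,0,0,0.03,0,0,0,0.025,0,0,0,0.01,0,0,0,0,0]'

```text
time_s: 18.48
ee_pos: [608.7, -28.9, 68.0]
tcp_rot: [0.691, 0.723, -0.0, -0.0]
ft_force: [-0.0, 0.1, -0.6]
grip_width: 30.2
grasp_force: 0.0
```

Call:
send_rows --steps '[0,0,0.003,0,0,0,0.002,0,0,0,0,0,0,0,0,0]'

```text
time_s: 18.98
ee_pos: [608.8, -29.0, 63.8]
tcp_rot: [0.691, 0.723, 0.0, 0.0]
ft_force: [0.1, -0.4, -0.2]
grip_width: 30.6
grasp_force: 0.0
```

Call:
send_rows --steps '[0,0,0.0015,0,0,0,0.001,0,0,0,0,0,0,0,0,0]'

```text
time_s: 19.48
ee_pos: [608.6, -28.9, 60.9]
tcp_rot: [0.691, 0.723, 0.0, -0.0]
ft_force: [0.5, -0.2, -0.1]
grip_width: 30.4
grasp_force: 0.0
```

Call:
send_rows --steps '[0,0,0,0,0,0,0,0,0,0,0,0,0,0,0,0,0,0,0,0]' --claw 0 --newtons 20

```text
time_s: 20.1
ee_pos: [608.6, -29.0, 61.0]
tcp_rot: [0.691, 0.723, 0.0, 0.0]
ft_force: [-0.2, -0.8, 0.6]
grip_width: 6.9
grasp_force: 20.0
```

Call:
send_rows --steps '[0,0,-0.005,0,0,0,-0.015,0,0,0,-0.03,0,0,0,-0.03,0,0,0,0,0]'

```text
time_s: 20.72
ee_pos: [610.9, -29.4, 144.5]
tcp_rot: [0.691, 0.723, 0.002, 0.003]
ft_force: [1.0, -0.2, -1.6]
grip_width: 7.3
grasp_force: 20.0
```

Run:
```python
from h import *
o=bot.get_obs();print(o["grip_width"],o["grasp_force"],pose())
c=bot.capture("wrist");cv2.imwrite("pics/w3.png",c["img"][:,:,::-1])
```

```text
7.253288710810635 19.983557760715485 (array([610.9, -29.4, 144.5]), np.float64(92.63), array([ 1.05, -0.18, -1.56]), 20.73)
```

View pics/w3.png

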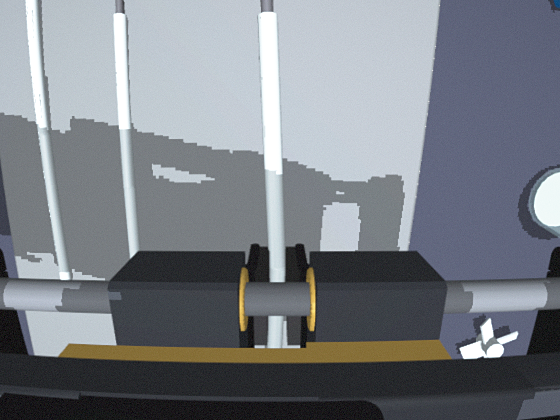

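The shaft is held between the fingers (columns 260–285) and lifted clear of the plate. I turn it and carry it to the tray.

Call:
send_rows --steps '[0,0,0,-8.6,0,0,0,-8.6,0,0,0,-8.6,0,0,0,-8.6,0,0,0,-8.6]'

```text
time_s: 21.4
ee_pos: [607.5, -28.7, 139.5]
tcp_rot: [0.375, 0.927, -0.0, -0.002]
ft_force: [-0.4, -0.6, -0.8]
grip_width: 7.2
grasp_force: 20.0
```

Call:
send_rows --steps '[0,0,0,-8.6,0,0,0,-8.6,0,0,0,-8.6,0,0,0,-8.6,0,0,0,-8.6]'

```text
time_s: 22.02
ee_pos: [607.5, -28.7, 139.5]
tcp_rot: [0.01, 1.0, 0.0, -0.001]
ft_force: [0.8, -0.4, -0.7]
grip_width: 7.3
grasp_force: 20.0
```

Call:
send_rows --steps '[0.01,0.04,0,0,0.01,0.04,0,0,0.01,0.04,0,0,0.01,0.04,0,0,0.01,0.04,0,0]'

```text
time_s: 22.65
ee_pos: [562.1, 173.3, 139.7]
tcp_rot: [0.012, 1.0, -0.0, -0.001]
ft_force: [0.7, 1.0, -0.9]
grip_width: 7.2
grasp_force: 20.0
```

Call:
send_rows --steps '[0.01,0.04,0,0,0.01,0.04,0,0,0.01,0.04,0,0,0.01,0.02,0,0,0,0,0,0]'

```text
time_s: 23.28
ee_pos: [525.2, 313.7, 140.1]
tcp_rot: [0.011, 1.0, -0.001, -0.001]
ft_force: [0.5, -0.8, -1.3]
grip_width: 7.4
grasp_force: 20.0
```

Run:
```python
from h import *
o=bot.get_obs();print(o["grip_width"],o["grasp_force"],pose())
c=bot.capture("wrist");cv2.imwrite("pics/w4.png",c["img"][:,:,::-1])
```

```text
7.359497749905732 19.985048174858093 (array([525.2, 313.7, 140.1]), np.float64(178.77), array([ 0.53, -0.82, -1.34]), 23.27)
```

View pics/w4.png

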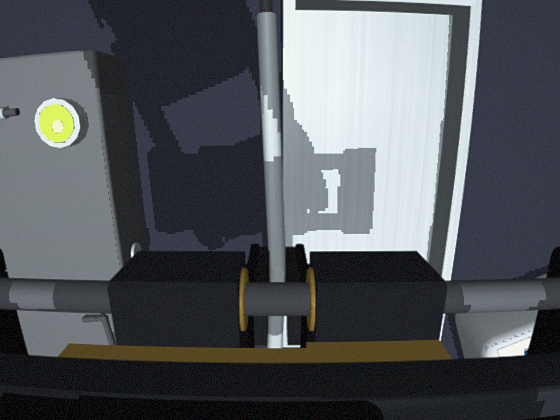

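The tray's rim runs along columns 285 (left) and 455–480 (right), with its near end wall at row 5. I fix its centre line.

Run:
```python
from h import *
c=bot.capture("wrist")
print(np.round(ray(c,[(284,40),(284,80),(284,240),(480,20),(468,110),(455,200),(450,240)],32),1).tolist())
print(np.round(ray(c,[(296,12),(450,13)],3),1).tolist(),pose())
```

```text
[[407.0, 319.8, 32.0], [433.9, 319.3, 32.0], [553.5, 317.1, 32.0], [392.6, 459.1, 32.0], [455.8, 454.5, 32.0], [524.1, 450.9, 32.0], [557.2, 450.4, 32.0]]
[[381.8, 329.9, 3.0], [381.7, 449.6, 3.0]] (array([526.6, 312.1, 140.5]), np.float64(178.62), array([-0.28, -0.77,  0.23]), 23.38)
```

Call:
send_rows --steps '[0.015,0.037,0,0,0,0.0365,0,0,0,0,0.04,0,0,0,0.04,0,0,0,0,0]'

```text
time_s: 24.0
ee_pos: [511.7, 384.0, 57.7]
tcp_rot: [0.013, 1.0, -0.002, -0.004]
ft_force: [0.4, -0.7, 0.1]
grip_width: 7.4
grasp_force: 20.0
```

Call:
send_rows --steps '[0,0,0.03,0,0,0,0.015,0,0,0,0,0,0,0,0,0]'

```text
time_s: 24.5
ee_pos: [514.6, 387.1, 17.2]
tcp_rot: [0.012, 1.0, 0.0, 0.001]
ft_force: [-0.7, 1.3, -0.6]
grip_width: 7.2
grasp_force: 20.0
```

Call:
send_rows --steps '[0,0,0.005,0,0,0,0.003,0,0,0,0.001,0,0,0,0,0,0,0,0,0]'

```text
time_s: 25.12
ee_pos: [513.6, 387.0, 7.0]
tcp_rot: [0.012, 1.0, 0.0, 0.0]
ft_force: [0.6, -0.5, 0.5]
grip_width: 7.4
grasp_force: 20.0
```

Call:
send_rows --steps '[0,0,0.001,0,0,0,0.001,0,0,0,0,0,0,0,0,0]'

```text
time_s: 25.62
ee_pos: [513.6, 387.0, 4.9]
tcp_rot: [0.012, 1.0, 0.0, 0.0]
ft_force: [0.3, 0.8, -1.0]
grip_width: 6.9
grasp_force: 20.0
```

Call:
send_rows --steps '[0,0,0,0,0,0,0,0,0,0,0,0,0,0,0,0]' --claw 30

```text
time_s: 26.12
ee_pos: [513.6, 387.0, 5.0]
tcp_rot: [0.012, 1.0, 0.0, 0.0]
ft_force: [0.3, 0.1, 0.4]
grip_width: 25.7
grasp_force: 0.0
```

Call:
send_rows --steps '[0,0,-0.01,0,0,0,-0.04,0,0,0,-0.05,0,0,0,-0.05,0,0,0,0,0]'

```text
time_s: 26.75
ee_pos: [516.7, 388.7, 160.9]
tcp_rot: [0.012, 1.0, 0.003, 0.005]
ft_force: [-0.8, -0.0, -0.5]
grip_width: 26.1
grasp_force: 0.0
```

Call:
send_rows --steps '[0.05,-0.03,-0.03,0,0.03,-0.05,0,0,0,-0.05,0,0,0,-0.05,0,0,0,-0.05,0,0]'

```text
time_s: 27.38
ee_pos: [429.6, 158.8, 183.2]
tcp_rot: [0.012, 1.0, -0.0, -0.0]
ft_force: [0.8, -0.3, 0.5]
grip_width: 25.6
grasp_force: 0.0
```

Run:
```python
from h import *
print(pose())
ims=[]
for n in ("top","scene"):
    c=bot.capture(n);ims.append(cv2.resize(c["img"][:,:,::-1],(400,300)) if 0 else c["img"][100:300,(100 if n=="top" else 190):(500 if n=="top" else 560)][:,:370,::-1])
cv2.imwrite("pics/end.png",cv2.resize(np.vstack([cv2.resize(i,(370,200)) for i in ims]),None,fx=1.45,fy=1.45))
```

```text
(array([429.6, 158.8, 183.2]), np.float64(178.66), array([ 0.76, -0.32,  0.52]), 27.38)
```

View pics/end.png

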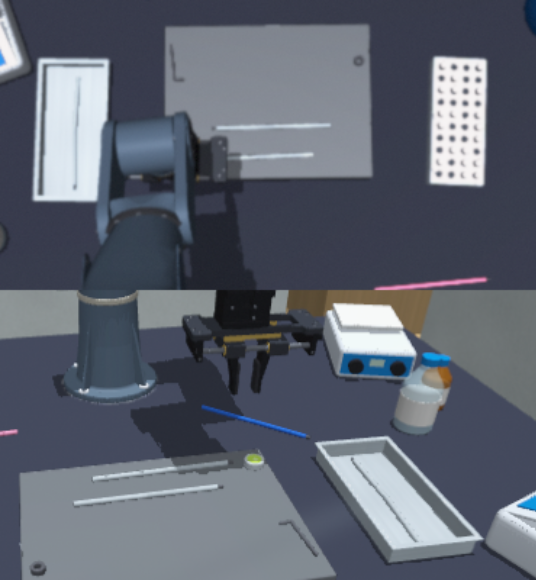

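The final views show the bent shaft flat and central in the tray. The two straight ones are on the plate, and the level, collar and hex key are untouched.

```bash
python3 -c "
from bench import bot
print(bot.hand_in())"
```

```text
the job is handed in; nothing more can be done
None
```

The job is handed in, result not reported back: the bent far shaft lies flat in the reject tray, and the two straight shafts, each rolled more than a full turn (28 and 30 mm), are still on the plate.

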